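# Uncap the refill bottle and hold the laundry-pod bin's lid open

### The arm

A 6-joint arm with a two-finger parallel gripper is mounted at the origin on the work surface. World frame = base frame: x ahead of the robot, y to its left, z up, the work surface at z = 0. Lengths are in m, angles in degrees, forces in N, time in s.
With the tool pointing down it reaches from about 0.375 to 0.9 m from the base axis. Payload 3.1 kg.
Tool frame: the origin (TCP) lies between the finger pads, 19 mm behind the fingertips; this is the grasp point; x points along the fingers, y is the direction in which the jaws open and shut, and the axes are right-handed (so a half turn about x gives the same grasp; the last joint's range is limited). The gripper opens to 87 mm and grips with 3 to 60 N. Pads are 19 mm wide; open, the fingers measure 117 mm over their backs; the gripper's body (75 mm by 190 mm) begins 51 mm behind the grasp point.
Start: joints at [-73.539, 30.224, 82.088, -0, 67.689, -10.227], TCP at [0.281, -0.558, 0.241] pointing down, gripper open.
Joint ranges: [-176.69, 176.69], [-43.24, 126.21], [12.49, 139.97], [-82, 262], [0, 151.66], [-163.58, 163.58]. Speed limits (degrees/s): [159.86, 159.86, 180, 180, 180, 180].

### API

Orientations are given as a 3x3 rotation matrix whose columns are the frame's x, y, z axes.
In Python, from rig import bot gives the robot as it stands.
- The arm moves only by the shell command python3 -m inch 'ROWS' [OPENING]. ROWS is a JSON object of lists of equal length, an entry for each row: "dp": the shift along the tool's x, y, z in mm, a list of three; "yaw": the turn about the tool's x in degrees. In form: {"dp": [[tx, ty, tz], ...], "yaw": [yaw, ...]}. A call has 1 to 20 rows; each row shifts and turns the commanded pose from where the row before left it, along the tool's axes as they then stand; what a row does not reach is not made up. A row lasts 1/12 s, in which the tool goes at most 41.7 mm and 7.16 degrees, less where a joint would pass 70% of its speed; a pose out of reach is approached as far as the arm can. A call is refused whole if a number of a shift passes 41.7 or a number of a turn 7.16, either way. A call with a gripper value outside its range is refused whole. OPENING is the finger opening in mm, from 0 to 87, set as the call begins (- or left out, the last holds). The fingers move at their own pace and stop on an object; the grip force is fixed at half the most. Time passes only in rows, so rows that do not move let the fingers close. It gives the time, the measured TCP pose, the force and the opening at its end, in the units of the state.
- bot.read_state(): the state, without advancing time (a new reading comes with each control period).
- bot.capture(name): name is "scene" or "top" or "wrist"; returns a dict with "color" (400x640x3 uint8, red, green, blue), "intrinsics" (3x3 intrinsics, pixels), "pose" (4x4, takes a point from camera to world coordinates). Camera axes: x right, y down, z forward; pixel columns grow to the right and rows downward; lengths in m; the calibration is good to about 2 mm. A picture is of the moment at which its call begins. There is no depth.
- bot.hand_in(): hands the job in, once; it reports no verdict.
The state is a dict: "time_s": time; "joint_positions": joint angles; "qvel": joint speeds; "tau": joint torques, N m; "position": TCP position; "tcp_rot": TCP orientation; "force": force on the tool from outside, world axes, zero at the start; "moment": the same for the moment, N m; "opening": opening from 0.0 (shut) to 1.0 (fully open).
Only numpy, scipy, OpenCV 4.12 (cv2) and the standard library are available. Lean on these libraries where they do the work, as an engineer would, in place of code of your own. Each camera call takes 0.05 s, during which the arm holds its last target.

### The job

I am about to refill the white laundry-pod bin: lift the loose orange cap off the blue refill bottle and stand it in the round well of the cap holder, mouth down as it was on the bottle, and let go of it. Then raise the bin's wooden lid by its steel bar and hold it open at 45 degrees, within about 5 degrees; the lid falls shut if released, so finish while still holding the bar steady at that angle. The bottle stays standing where it is, and the plant, jar and brush are left alone.

Things in the scene. Friction and masses are not known exactly. Their poses are not given: they have to be found in the camera images.
- bin: White open-topped bin fixed to the worktop, 180 (its x, front to back) x 220 (y) x 100 (z) mm, walls 6 mm, laundry pods lying low inside. Origin: centre of its underside; x points from the front (bar side, towards the robot, -x) to the hinge side, z up.
- lid_angle (a joint): Opening angle of the bin's lid in rad: 0 closed (level, resting on the bin), growing as the front edge rises; stop at 1.3. 45 degrees = 0.785. The hinge is free: at every angle the lid falls shut by its own weight unless held (about 1.5 to 2.5 N of lift at the bar carries it).
- lid: Wooden lid, 184 x 226 x 8 mm, about 0.4 kg, with its steel bar; it turns about the hinge. Origin on the hinge axis, in the middle of the lid's width; its -x axis runs from the hinge along the lid's mid-plane to the bar, z is the lid's upper side.
- lid_bar (a point): Middle of the lid's round steel bar: 12 mm thick, 130 mm long, parallel to the hinge, 240 mm from its axis in the lid's plane; closed, 104 mm above the worktop and 60 mm in front of the bin. Two 10 mm arms (110 mm free between) join it to the lid; all else around it is open: fingers can straddle it from above. It can turn between the pads, so the gripper may stay pointing down.
- lid_hinge (a point): Middle of the hinge axis at the back top edge of the bin, 104 mm above the worktop, 90 mm behind the bin's centre; the axis lies along the bin's y. Same axes as the bin; does not move as the lid opens.
- bottle: Standing blue round refill bottle, 78 mm diameter, 0.8 kg, loose on the worktop. Origin: centre of its underside, z up. Flat shoulder 150 mm up (58 mm diameter there), on which the cap rests; white neck above it 34 mm diameter, 34 mm high, inside the cap.
- cap: Loose orange cap (an upturned cup) over the bottle's neck, 60 mm high, 48 mm outer diameter at its open lower end tapering to 45 mm at its closed top, wall 3 mm, 35 g, not screwed or clipped: it lifts straight off. Origin: centre of its open lower rim; z up, to the closed top 60 mm above.
- holder: Cap holder fixed to the worktop: grey square plate 120 x 120 x 6 mm with a white round ring in its middle, 72 mm outer and 56 mm inner diameter, its rim 22 mm above the worktop. Origin: centre of its underside.
- well (a point): Centre of the floor of the holder's round well, 8 mm above the worktop: 56 mm inner diameter, 14 mm deep below the ring's rim. The cap stands on this floor.
- plant: Bystander: small green plant in a round woven pot 88 mm across, 165 mm tall in all. Origin: centre of its underside.
- jar: Bystander: green glass jar with a white lid, 68 mm across, 100 mm tall. Origin: centre of its underside.
- brush: Bystander: wooden scrubbing brush lying bristles down, 130 (its x) x 50 x 40 mm. Origin: centre of its underside.
Not all that is in view belongs to the job. Of the things like the bottle, leave any that is red; of the rest the larger one is meant.

How it is judged:
By the outcome, as a careful person would: the job done as asked, in the order asked, and still so for the second after the job is handed in, while the arm keeps its last pose, push and grip.
It also fails if it takes over 54 s, if anything falls off the work surface, if the arm or the gripper's body presses on something with over 40 N, if the wrist force passes 120 N, or if a joint passes its speed limit or range.

## Working session

There is one attempt and no reset: what is moved stays moved. The work goes in short steps, Python scripts to look and compute and a shell command to move; the robot and the scene stay as the last step left them, time stands still between calls to the robot, and variables do not carry over. Pictures are saved under pics/ and viewed, and the job is handed in when it is done.

```bash
ls; mkdir -p pics
python3 - <<'E'
from rig import bot
import cv2,pickle
s=bot.read_state();print({k:s[k] for k in('time_s','position','tcp_rot','force','opening')})
d={}
for n in("scene","top","wrist"):
    c=bot.capture(n);d[n]=c;cv2.imwrite(f"pics/a_{n}.png",c["color"][:,:,::-1]);print(n,c["intrinsics"].tolist(),c["pose"].round(3).tolist())
pickle.dump(d,open("a.pkl","wb"))
E
```

```text
pics
{'time_s': 0.0, 'position': array([ 0.28051673, -0.55773537,  0.24025953]), 'tcp_rot': array([[-6.66056592e-04,  4.49150377e-01, -8.93455928e-01],
       [ 2.09192542e-03, -8.93453546e-01, -4.49150738e-01],
       [-9.99997590e-01, -2.16820298e-03, -3.44498466e-04]]), 'force': array([-0.62096301,  0.1729913 ,  0.34544415]), 'opening': 0.99711479388732}
scene [[502.64701200543755, 0.0, 320.2856673353338], [0.0, 502.64701200543755, 205.26837897158484], [0.0, 0.0, 1.0]] [[-0.756, 0.414, -0.507, 1.258], [0.654, 0.459, -0.601, 0.906], [-0.016, -0.786, -0.618, 1.016], [0.0, 0.0, 0.0, 1.0]]
top [[417.4873571295608, 0.0, 319.9879925508684], [0.0, 417.4873571295608, 203.62902151943746], [0.0, 0.0, 1.0]] [[0.029, -0.986, 0.165, 0.28], [-1.0, -0.029, 0.001, 0.033], [0.004, -0.165, -0.986, 1.505], [0.0, 0.0, 0.0, 1.0]]
wrist [[300.6133408092414, 0.0, 321.45609431542533], [0.0, 300.6133408092414, 199.34337505802029], [0.0, 0.0, 1.0]] [[0.449, -0.857, -0.253, 0.35], [-0.894, -0.431, -0.125, -0.523], [-0.002, 0.283, -0.959, 0.384], [0.0, 0.0, 0.0, 1.0]]
```

View pics/a_scene.png

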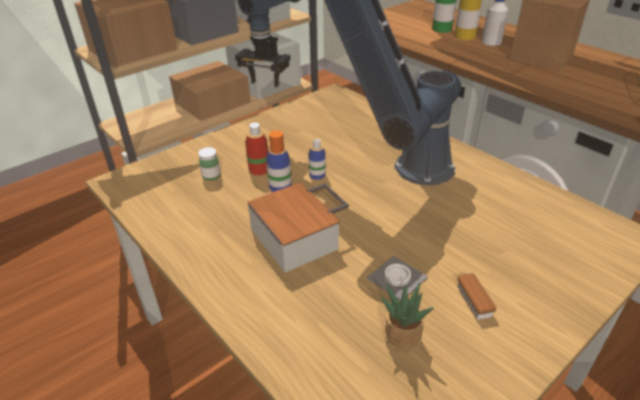

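View pics/a_top.png

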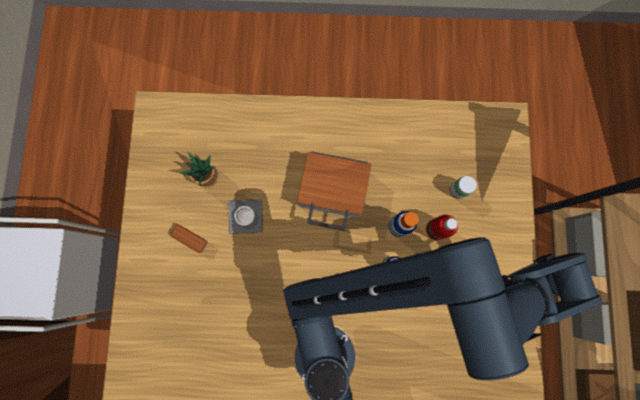

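View pics/a_wrist.png

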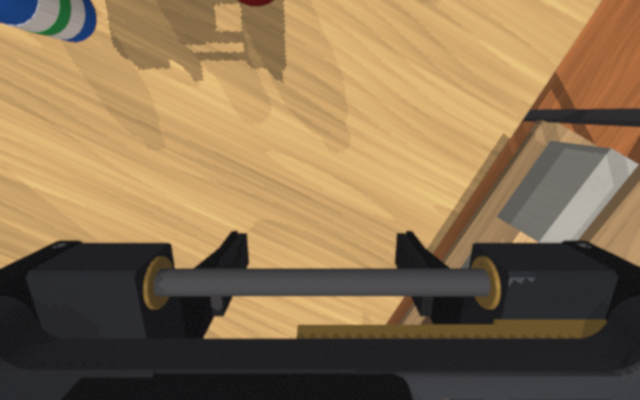

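The scene view has three bottle-like things: red with a white cap (257,150), blue with an orange cap (278,165), and small blue with a white cap (317,160). The red one is excluded. The larger of the two blue ones, with the orange cap (top view 405,222), is the one meant. In the top view the holder is at (245,215), the bar near (327,226), the plant at (200,170), the brush at (188,238) and the jar at (463,187). I'll confirm in a crop and measure.

```bash
cat > h.py <<'E'
import numpy as np,cv2
def ray(c,uv):
    K=c["intrinsics"];P=c["pose"];d=P[:3,:3]@np.linalg.solve(K,np.array([uv[0],uv[1],1.]));return P[:3,3],d/np.linalg.norm(d)
def plane(c,uv,z):
    o,d=ray(c,uv);return o+d*(z-o[2])/d[2]
def tri(l):
    A=np.zeros((3,3));b=np.zeros(3)
    for c,uv in l:
        o,d=ray(c,uv);M=np.eye(3)-np.outer(d,d);A+=M;b+=M@o
    x=np.linalg.solve(A,b);return x,[np.linalg.norm(np.cross(x-ray(c,uv)[0],ray(c,uv)[1])) for c,uv in l]
def proj(c,p):
    P=c["pose"];q=c["intrinsics"]@(P[:3,:3].T@(np.asarray(p)-P[:3,3]));return q[:2]/q[2]
E
python3 - <<'E'
import pickle,cv2,numpy as np
from h import *
d=pickle.load(open("a.pkl","rb"))
def crop(n,x0,y0,w,h,k): 
    return cv2.resize(d[n]["color"][y0:y0+h,x0:x0+w,::-1],None,fx=k,fy=k,interpolation=cv2.INTER_CUBIC)
a=crop("scene",190,110,200,150,4);cv2.imwrite("pics/b_scene.png",a)
cv2.imwrite("pics/b_top.png",crop("top",220,140,260,130,3))
cv2.imwrite("pics/b_hold.png",np.hstack([crop("top",222,192,46,48,8),crop("scene",365,255,50,48,8)]))
for n,(x0,y0,w,h) in {"scene":(260,125,40,40),"top":(385,205,40,35)}.items():
    im=d[n]["color"][y0:y0+h,x0:x0+w];hsv=cv2.cvtColor(im,cv2.COLOR_RGB2HSV)
    m=cv2.inRange(hsv,(5,200,120),(18,255,255));nn,l,s,cc=cv2.connectedComponentsWithStats(m);
    for i in range(1,nn):
        if s[i][4]>20:print(n,s[i]+np.array([x0,y0,0,0,0]),cc[i]+[x0,y0])
E
```

```text
top [404 212  14  15 145] [410.39310345 218.84137931]
```

View pics/b_scene.png

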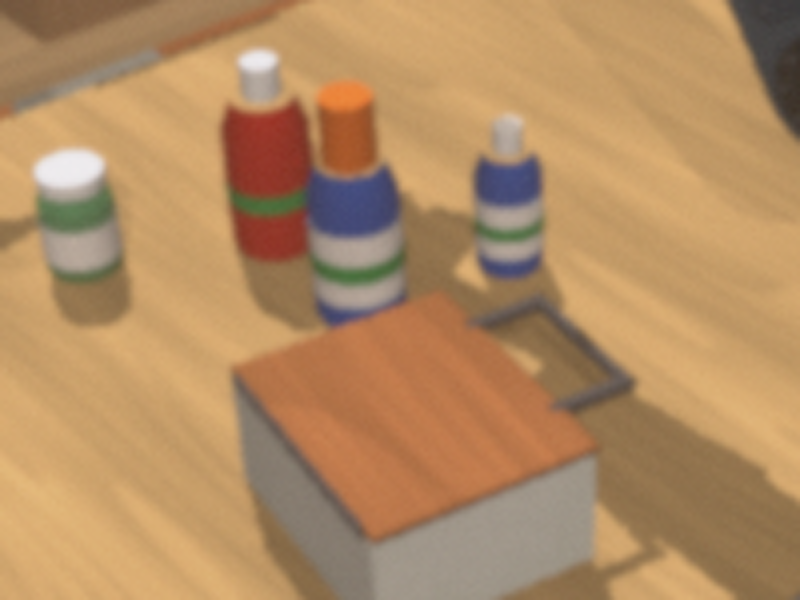

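View pics/b_top.png

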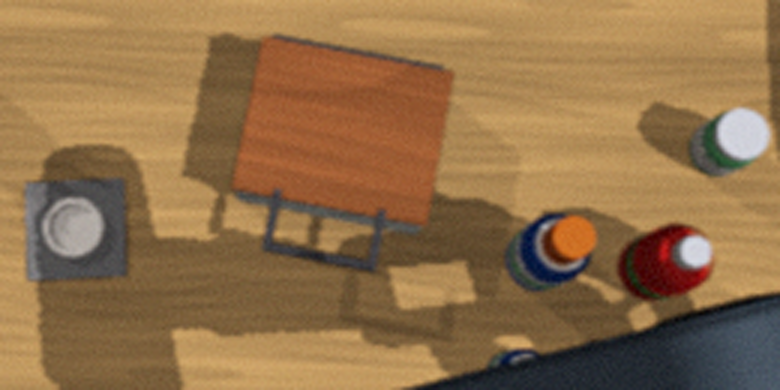

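View pics/b_hold.png

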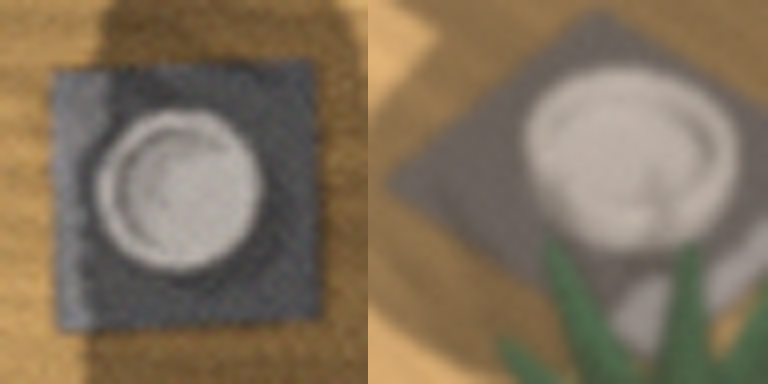

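Crop confirms it: the blue striped bottle with the orange cap is clearly larger than the small blue one. Next I'll triangulate.

Run:
```python
import pickle,cv2,numpy as np
from h import *
d=pickle.load(open("a.pkl","rb"));S,T=d["scene"],d["top"]
np.set_printoptions(precision=4,suppress=True)
s=lambda x,y:(x/4+190,y/4+110); t=lambda x,y:(x/3+220,y/3+140)
print("cap",plane(T,t(573,238),.21),plane(S,s(346,97),.21),tri([(T,t(573,238)),(S,s(346,97))]))
print("redcap",tri([(T,t(694,251)),(S,s(259,62))]))
for z in(.15,.18,.2):print("red",z,plane(T,t(694,251),z),plane(S,s(259,62),z))
print("small",[plane(S,s(508,124),z) for z in (.1,.13)])
print("jar",plane(T,t(742,134),.1))
print("ring",plane(T,(180/8+222,189.5/8+192),.02),plane(S,((632-368)/8+365,147/8+255),.022))
print("plate",plane(T,(187/8+222,195/8+192),.004))
for nm,a,b in(("barL",t(268,248),s(630,380)),("barR",t(377,266),s(541,302))):
    print(nm,plane(T,a,.104),plane(S,b,.104),tri([(T,a),(S,b)]))
for nm,a in (("L1",(268,38)),("L2",(452,71)),("L3",(427,226)),("L4",(233,192))):print(nm,plane(T,t(*a),.108))
for nm,a in (("S1",(374,537)),("S2",(597,447)),("S3",(440,293)),("S4",(234,372))):print(nm,plane(S,s(*a),.108))
```

```text
cap [ 0.4555 -0.2525  0.21  ] [ 0.4611 -0.2484  0.21  ] (array([ 0.4566, -0.2539,  0.2057]), [np.float64(0.0006051423877615314), np.float64(0.0006051423877616156)])
redcap (array([ 0.4499, -0.3886,  0.1795]), [np.float64(0.0005071404540824551), np.float64(0.0005071404540824174)])
red 0.15 [ 0.4533 -0.3976  0.15  ] [ 0.4216 -0.4348  0.15  ]
red 0.18 [ 0.4494 -0.388   0.18  ] [ 0.4506 -0.3883  0.18  ]
red 0.2 [ 0.4469 -0.3817  0.2   ] [ 0.4699 -0.3574  0.2   ]
small [array([ 0.2749, -0.2715,  0.1   ]), array([ 0.3071, -0.2329,  0.13  ])]
jar [ 0.5966 -0.4717  0.1   ]
ring [0.477  0.3032 0.02  ] [0.4815 0.3065 0.022 ]
plate [0.4767 0.3028 0.004 ]
barL [0.4485 0.0678 0.104 ] [0.4494 0.0702 0.104 ] (array([0.4483, 0.0682, 0.1023]), [np.float64(0.0005693655198365609), np.float64(0.0005693655198363576)])
barR [ 0.4317 -0.0553  0.104 ] [ 0.4334 -0.0469  0.104 ] (array([ 0.4306, -0.0539,  0.0993]), [np.float64(0.0023918674233310297), np.float64(0.0023918674233310653)])
L1 [0.6919 0.0757 0.108 ]
L2 [ 0.659  -0.1371  0.108 ]
L3 [ 0.4782 -0.1105  0.108 ]
L4 [0.5105 0.1093 0.108 ]
S1 [0.6959 0.0831 0.108 ]
S2 [0.5223 0.1138 0.108 ]
S3 [ 0.4873 -0.1042  0.108 ]
S4 [ 0.6633 -0.1287  0.108 ]
```

```bash
python3 -m inch '{"dp":[[-6,-10,-15],[-6,-20,-30],[-6,-20,-30],[-6,-20,-30],[-6,-20,-30],[-6,-20,-30],[-6,-20,-30],[-6,-20,-30],[-6,-20,-30],[-6,-14,-20],[0,0,-20],[0,0,0]],"yaw":[0,0,0,0,0,0,0,0,0,0,0,0]}'
python3 - <<'E'
from rig import bot
import cv2,pickle
d={}
for n in("scene","top","wrist"):
    c=bot.capture(n);d[n]=c;cv2.imwrite(f"pics/c_{n}.png",c["color"][:,:,::-1])
pickle.dump(d,open("c.pkl","wb"))
s=bot.read_state();print(s['time_s'],s['position'],s['force'],s['joint_positions'],s['tcp_rot'])
E
```

```text
time_s: 1.15
position: [0.464, -0.2582, 0.3022]
tcp_rot: [[0.003, 0.453, -0.891], [0.0, -0.891, -0.453], [-1.0, 0.001, -0.003]]
force: [0.9, -0.6, 0.2]
opening: 0.999
1.3 [ 0.46120464 -0.26091093  0.30116612] [ 0.78716602 -0.56758579 -0.2190314 ] [-4.15752762e+01  1.88926261e+01  9.13526635e+01 -2.69144676e-02
  6.98042503e+01  2.16952091e+01] [[-9.39352170e-04  4.49923844e-01 -8.93066432e-01]
 [ 2.43945603e-04 -8.93066697e-01 -4.49924234e-01]
 [-9.99999529e-01 -6.40496934e-04  7.29147196e-04]]
```

View pics/c_wrist.png

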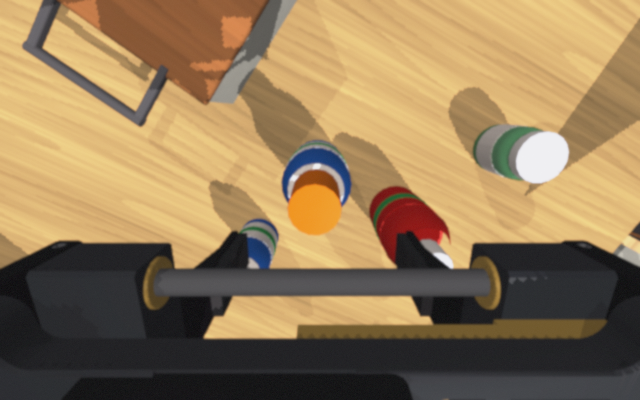

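View pics/c_scene.png

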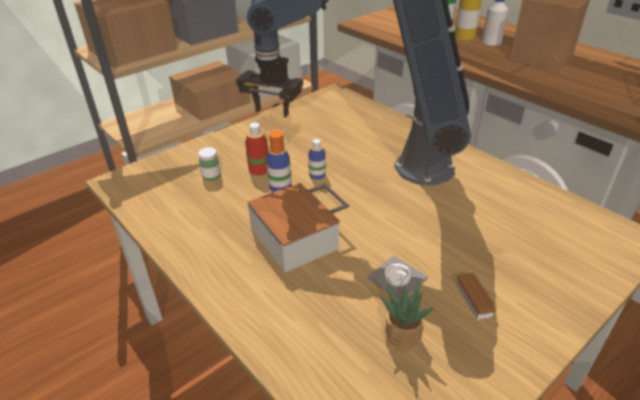

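The wrist view shows the cap's top disc at about (315,208), the bar at the upper left and the red bottle beside the right finger. I'll compute the cap position from the disc.

Run:
```python
import pickle
from h import *
np.set_printoptions(precision=4,suppress=True)
d=pickle.load(open("c.pkl","rb"));W=d["wrist"];T=d["top"];S=d["scene"]
hsv=cv2.cvtColor(W["color"],cv2.COLOR_RGB2HSV)
m=cv2.inRange(hsv,(8,180,215),(22,255,255));m[:,:270]=0;m[:,360:]=0;m[:160]=0;m[250:]=0
ct=max(cv2.findContours(m,0,1)[0],key=cv2.contourArea);e=cv2.fitEllipse(cv2.convexHull(ct));print(e)
c=e[0]
print("cap wrist z.21",plane(W,c,.21),"tri",tri([(W,c),(T,(411,219.3)),(S,(276.5,134.25))]),tri([(W,c),(T,(411,219.3))]),tri([(W,c),(S,(276.5,134.25))]))
# bar ends in wrist
for p in((29,45),(139,121)):print("bar",plane(W,p,.104))
print("red cap wrist",plane(W,(436,258),.18), "pot",plane(S,(404,343),0),"pottop T",plane(T,(208,178),.07), "leaf",plane(T,(200,165),.12))
print("brush",plane(T,(188,238),.04))
q=bot_p=np.array([ 0.4612,-0.2609,.3012]);R=np.array([[0,.44992,-.89307],[0,-.89307,-.44992],[-1,0,0]])
print("tool delta mm",R.T@(plane(W,c,.21)-q)*1000)
```

```text
((314.04449462890625, 209.0324249267578), (49.889801025390625, 52.24352264404297), 93.26483154296875)
cap wrist z.21 [ 0.4585 -0.2549  0.21  ] tri (array([ 0.4567, -0.2547,  0.2052]), [np.float64(0.0009590451257978853), np.float64(0.0011241977924924913), np.float64(0.0003376751197157864)]) (array([ 0.4565, -0.255 ,  0.2026]), [np.float64(0.0008608005412768475), np.float64(0.0008608005412768261)]) (array([ 0.4567, -0.2554,  0.2052]), [np.float64(0.0003916318482774361), np.float64(0.00039163184827757213)])
bar [0.453  0.0721 0.104 ]
bar [ 0.4305 -0.0513  0.104 ]
red cap wrist [ 0.4579 -0.3873  0.18  ] pot [0.6267 0.4599 0.    ] pottop T [0.6002 0.4302 0.07  ] leaf [0.6336 0.447  0.12  ]
brush [0.3897 0.4928 0.04  ]
tool delta mm [91.2    -6.5185 -0.3147]
```

Estimates agree: cap at about (0.4575, -0.2545). I'll shift ty by -7 and descend 111 mm.

```bash
python3 -m inch '{"dp":[[0,-7,0],[20,0,0],[25,0,0],[25,0,0],[20,0,0],[15,0,0],[6,0,0],[0,0,0],[0,0,0]],"yaw":[0,0,0,0,0,0,0,0,0]}' 87
python3 - <<'E'
from rig import bot
import cv2,pickle
c=bot.capture("wrist");cv2.imwrite("pics/d_w.png",c["color"][:,:,::-1]);print(bot.read_state()['position'])
E
```

```text
time_s: 2.05
position: [0.4582, -0.2557, 0.1905]
tcp_rot: [[-0.0, 0.448, -0.894], [0.0, -0.894, -0.448], [-1.0, -0.0, 0.0]]
force: [0.9, 0.4, -0.0]
opening: 1.007
[ 0.45866148 -0.25591181  0.19105642]
```

View pics/d_w.png

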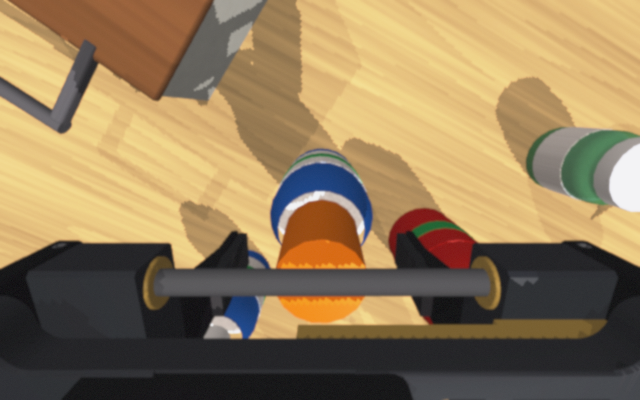

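The cap (about x=321) is centred between the fingers (about 232 to 410). I'll close on it.

```bash
python3 -m inch '{"dp":[[0,0,0],[0,0,0],[0,0,0],[0,0,0],[0,0,0],[0,0,0],[0,0,0],[0,0,0]],"yaw":[0,0,0,0,0,0,0,0]}' 20
```

```text
time_s: 2.77
position: [0.4585, -0.2552, 0.1903]
tcp_rot: [[0.0, 0.449, -0.893], [0.0, -0.893, -0.449], [-1.0, -0.0, -0.0]]
force: [-0.0, 0.5, 1.2]
opening: 0.525
```

Opening is about 45.7 mm, so it's holding the cap. Lifting slowly, then a check.

```bash
python3 -m inch '{"dp":[[-3,0,0],[-8,0,0],[-15,0,0],[-20,0,0],[-25,0,0],[-25,0,0],[-14,0,0],[0,0,0],[0,0,0]],"yaw":[0,0,0,0,0,0,0,0,0]}'
python3 - <<'E'
from rig import bot
import cv2,pickle,numpy as np
d={}
for n in("scene","top","wrist"):
    c=bot.capture(n);d[n]=c
pickle.dump(d,open("e.pkl","wb"))
a=cv2.resize(d["scene"]["color"][80:230,190:390,::-1],None,fx=2.5,fy=2.5);b=d["wrist"]["color"][100:,150:500,::-1]
b=cv2.resize(b,(300,375*300//350*1));a=cv2.resize(a,(500,b.shape[0]))
cv2.imwrite("pics/e.png",np.hstack([a,b]));s=bot.read_state();print(s['position'],s['force'],s['opening'])
E
```

```text
time_s: 3.52
position: [0.4587, -0.2554, 0.3012]
tcp_rot: [[0.002, 0.449, -0.893], [-0.001, -0.893, -0.449], [-1.0, 0.002, -0.001]]
force: [0.2, 0.1, -0.8]
opening: 0.526
[ 0.45775012 -0.25459748  0.29890894] [-0.55628373  0.62677156  0.42276074] 0.5260718771821543
```

View pics/e.png

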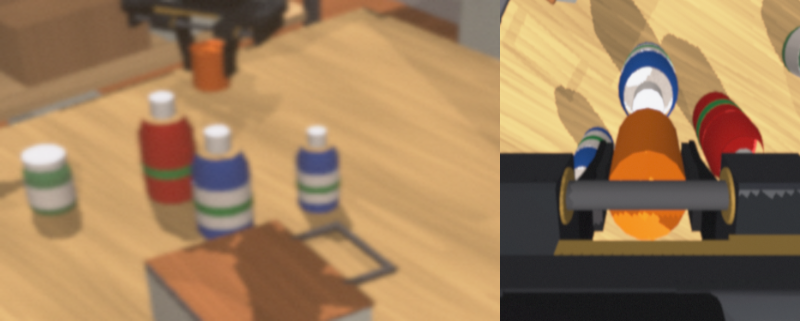

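The cap is held upright and the bottle stands with its neck bare. I'll turn 18° so the jaws lie clear of the plant, then go to a stand-off above the holder.

```bash
python3 -m inch '{"dp":[[0,0,0],[0,0,0],[0,0,0],[0,-12,-11],[0,-24,-22],[0,-24,-22],[0,-24,-22],[0,-24,-22],[0,-24,-22],[0,-24,-22],[0,-24,-22],[0,-24,-22],[0,-24,-22],[0,-24,-22],[0,-24,-22],[0,-24,-22],[0,-24,-22],[0,-24,-22],[0,-24,-22],[0,-20,-19]],"yaw":[-6,-6,-6.3,0,0,0,0,0,0,0,0,0,0,0,0,0,0,0,0,0]}'
python3 -m inch '{"dp":[[0,-12,-12],[0,0,0],[0,0,0]],"yaw":[0,0,0]}'
python3 - <<'E'
from rig import bot
import cv2,pickle,numpy as np
d={}
for n in("wrist","top","scene"):
    d[n]=bot.capture(n)
pickle.dump(d,open("f.pkl","wb"))
cv2.imwrite("pics/f.png",d["wrist"]["color"][:,:,::-1]);s=bot.read_state();print(s['position'],s['tcp_rot'],s['opening'])
E
```

```text
time_s: 5.33
position: [0.4338, 0.2789, 0.2992]
tcp_rot: [[-0.003, 0.706, -0.708], [-0.0, -0.708, -0.706], [-1.0, -0.002, 0.002]]
force: [0.5, 0.4, -0.7]
opening: 0.526
time_s: 5.58
position: [0.4344, 0.2941, 0.2992]
tcp_rot: [[-0.003, 0.708, -0.707], [-0.001, -0.707, -0.708], [-1.0, -0.001, 0.003]]
force: [-0.0, 0.2, -0.9]
opening: 0.525
[0.43534632 0.29252924 0.29976998] [[-1.49897001e-03  7.05816670e-01 -7.08392957e-01]
 [-9.49631764e-04 -7.08394438e-01 -7.05816136e-01]
 [-9.99998426e-01 -3.85284767e-04  1.73212795e-03]] 0.5246796845223805
```

View pics/f.png

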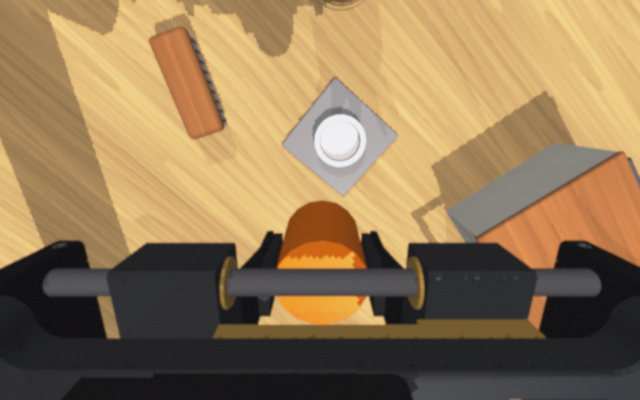

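The holder is ahead of the gripper: ring centre about (340,139), plate corners (334,77), (397,135), (344,195) and (282,145). The plant is well off at the top edge.

Run:
```python
import pickle
from h import *
np.set_printoptions(precision=4,suppress=True)
d=pickle.load(open("f.pkl","rb"));W=d["wrist"];g=W["color"]
hsv=cv2.cvtColor(g,cv2.COLOR_RGB2HSV)
m=cv2.inRange(hsv,(0,0,215),(180,40,255));m[:,:290]=0;m[:,400:]=0;m[:80]=0;m[190:]=0
ct=max(cv2.findContours(m,0,1)[0],key=cv2.contourArea);e=cv2.fitEllipse(cv2.convexHull(ct));print(e,cv2.boundingRect(ct))
w=plane(W,e[0],.022);print("ring",w)
C=[plane(W,p,.006) for p in((334,77),(397,135),(344,195),(282,145))];print("plate",np.mean(C,0))
cv2.imwrite("pics/f2.png",cv2.resize(g[65:205,270:410,::-1],None,fx=4,fy=4,interpolation=cv2.INTER_CUBIC))
```

```text
((339.71319580078125, 140.3751678466797), (51.14070510864258, 52.091026306152344), 33.90441131591797) (315, 115, 51, 52)
ring [0.4782 0.303  0.022 ]
plate [0.4781 0.3024 0.006 ]
```

View pics/f2.png

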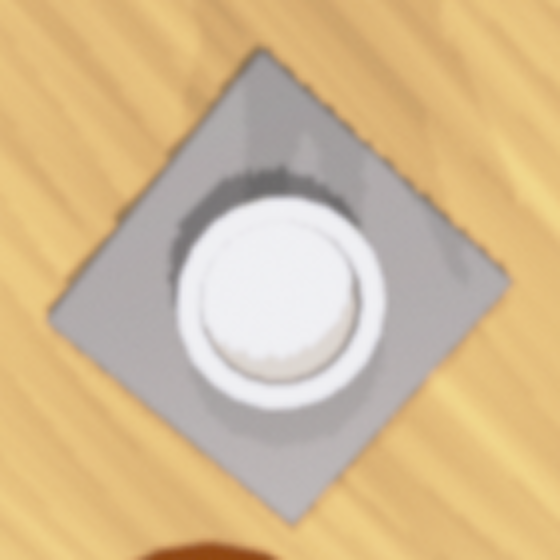

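```bash
python3 -m inch '{"dp":[[0,11,-19],[0,12,-19],[20,0,0],[30,0,0],[35,0,0],[35,0,0],[30,0,0],[20,0,0],[10,0,0],[0,0,0],[0,0,0],[0,0,0]],"yaw":[0,0,0,0,0,0,0,0,0,0,0,0]}'
python3 - <<'E'
from rig import bot
import cv2,pickle,numpy as np
P=[]
for n in("wrist","top","scene"):
    c=bot.capture(n);s=bot.read_state();P.append(s['position'])
    cv2.imwrite(f"pics/g_{n}.png",c["color"][:,:,::-1] if n=="wrist" else cv2.resize(c["color"][(slice(180,250) if n=="top" else slice(215,305)),(slice(200,290) if n=="top" else slice(345,455)),::-1],None,fx=6,fy=6,interpolation=cv2.INTER_CUBIC))
print(np.mean(P,0),P)
E
```

```text
time_s: 6.73
position: [0.4805, 0.3041, 0.1218]
tcp_rot: [[0.003, 0.706, -0.708], [0.001, -0.708, -0.706], [-1.0, 0.001, -0.003]]
force: [0.1, 0.6, -1.0]
opening: 0.521
[0.48032976 0.30438786 0.12198249] [array([0.48045168, 0.30432626, 0.12200267]), array([0.48035154, 0.3044008 , 0.12201687]), array([0.48018605, 0.30443653, 0.12192793])]
```

View pics/g_wrist.png

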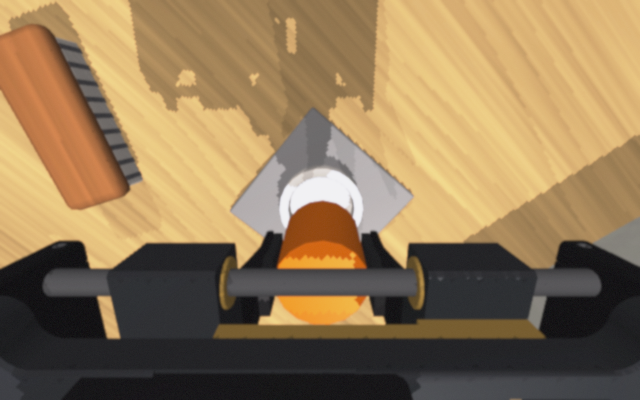

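View pics/g_scene.png

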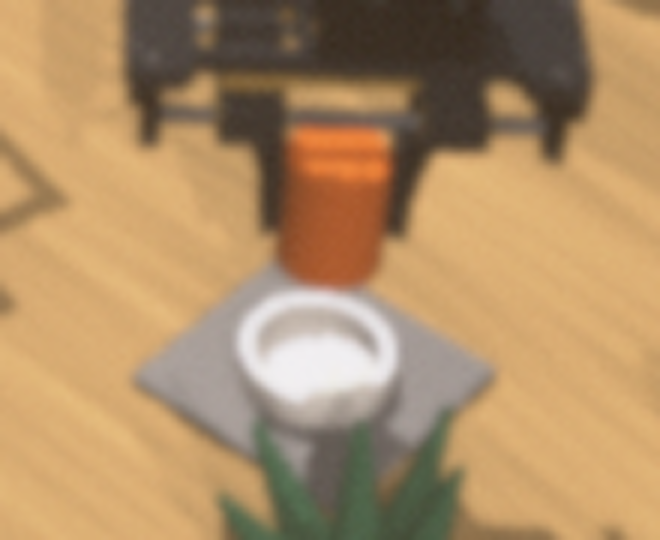

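The wrist view shows the ring spanning x 278 to 364 (centre 321) and the cap centred at 321. I'll check the offset along tool z.

Run:
```python
from rig import bot
from h import *
np.set_printoptions(precision=4,suppress=True)
W=bot.capture("wrist");S=bot.capture("scene");s=bot.read_state();p=s['position'];R=s['tcp_rot'];print(p)
L,Rr=plane(W,(231,209),.006),plane(W,(412,194),.006);c=(L+Rr)/2
print("plate c",c,np.linalg.norm(L-Rr),"tool delta",R.T@(c-p)*1e3)
c2=np.array([.478,.303,.022]);print("est ring tool delta",R.T@(c2-p)*1e3)
print("ring top edge far proj",[proj(W,c2+r*np.array([.707,.707,0])) for r in(.036,.028)],"centre",proj(W,c2))
# scene: rim centre and cap bottom centre
sc=lambda x,y:(x/6+345,y/6+215)
print("scene ring",plane(S,sc(318,356),.022),"scene cap rim centre",plane(S,sc(331,262),p[2]-.040))
```

```text
[0.4797 0.3044 0.1214]
plate c [0.4791 0.3041 0.006 ] 0.1640003052179218 tool delta [115.4135  -0.3859   0.8558]
est ring tool delta [99.4104 -0.3235  2.3726]
ring top edge far proj [array([320.8485, 166.8936]), array([320.8639, 176.471 ])] centre [320.9156 208.675 ]
scene ring [0.4842 0.3089 0.022 ] scene cap rim centre [0.4837 0.3098 0.0814]
```

The views agree within about 2 mm. I'll shift +1 mm in z, lower, then ease down while watching force.

```bash
python3 -m inch '{"dp":[[10,0,1],[15,0,0],[15,0,0],[10,0,0],[6,0,0],[4,0,0],[0,0,0],[0,0,0]],"yaw":[0,0,0,0,0,0,0,0]}'
python3 -m inch '{"dp":[[3,0,0],[3,0,0],[3,0,0],[0,0,0],[0,0,0]],"yaw":[0,0,0,0,0]}'
```

```text
time_s: 7.65
position: [0.4786, 0.3034, 0.0603]
tcp_rot: [[0.0, 0.707, -0.707], [0.0, -0.707, -0.707], [-1.0, 0.0, -0.0]]
force: [-0.1, -0.1, -0.1]
opening: 0.52
time_s: 8.07
position: [0.4783, 0.3033, 0.0511]
tcp_rot: [[-0.0, 0.707, -0.707], [-0.0, -0.707, -0.707], [-1.0, -0.0, 0.0]]
force: [-0.1, -0.5, 0.0]
opening: 0.527
```

```bash
python3 -m inch '{"dp":[[1,0,0],[1,0,0],[1,0,0],[0,0,0],[0,0,0]],"yaw":[0,0,0,0,0]}'
python3 - <<'E'
from rig import bot
import cv2
c=bot.capture("wrist");cv2.imwrite("pics/i.png",c["color"][120:340,200:440,::-1].repeat(2,0).repeat(2,1))
c=bot.capture("scene");cv2.imwrite("pics/i2.png",cv2.resize(c["color"][215:305,345:455,::-1],None,fx=6,fy=6,interpolation=cv2.INTER_CUBIC))
print(bot.read_state()['force'])
E
```

```text
time_s: 8.48
position: [0.4785, 0.3034, 0.0483]
tcp_rot: [[0.0, 0.707, -0.707], [0.0, -0.707, -0.707], [-1.0, 0.0, -0.0]]
force: [0.6, -0.6, -1.2]
opening: 0.523
[-0.56332783  0.27084186 -0.50205273]
```

View pics/i.png

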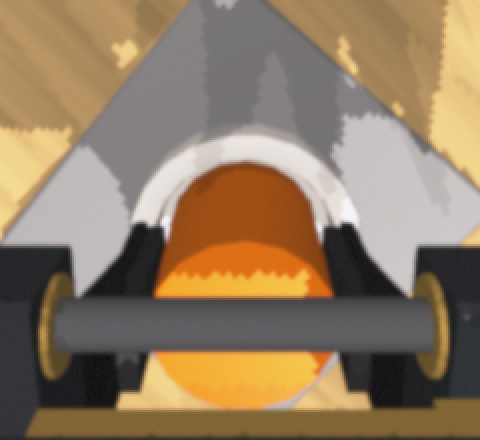

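View pics/i2.png

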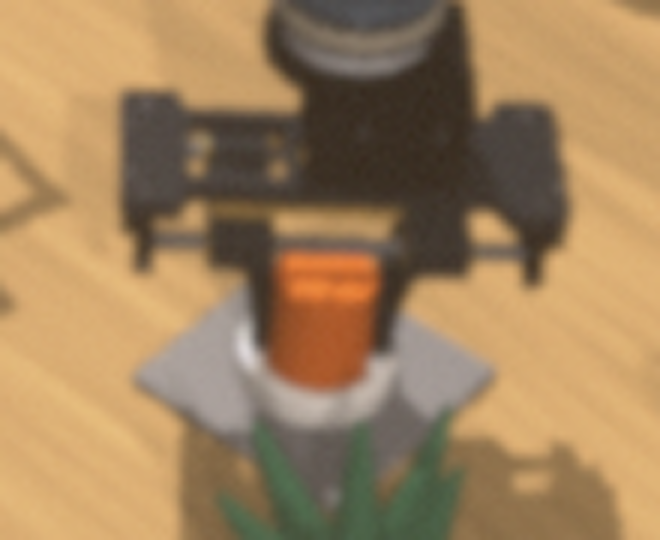

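The cap's rim is inside the ring. I'll go down 1 mm at a time to feel contact.

```bash
python3 -m inch '{"dp":[[0.5,0,0],[0.5,0,0],[0,0,0],[0,0,0]],"yaw":[0,0,0,0]}'
python3 -m inch '{"dp":[[0.5,0,0],[0.5,0,0],[0,0,0],[0,0,0]],"yaw":[0,0,0,0]}'
```

```text
time_s: 8.92
position: [0.4785, 0.3034, 0.0483]
tcp_rot: [[0.001, 0.707, -0.707], [0.0, -0.707, -0.707], [-1.0, 0.0, -0.001]]
force: [-1.0, -0.2, 6.9]
opening: 0.524
time_s: 9.25
position: [0.4785, 0.3035, 0.0482]
tcp_rot: [[0.001, 0.707, -0.707], [0.0, -0.707, -0.707], [-1.0, 0.0, -0.001]]
force: [-2.3, -0.8, 13.7]
opening: 0.526
```

In contact with the floor. I'll relieve the push, open, and rise.

```bash
python3 -m inch '{"dp":[[-1,0,0],[-0.5,0,0],[0,0,0]],"yaw":[0,0,0]}'
python3 -m inch '{"dp":[[0,0,0],[0,0,0],[0,0,0],[0,0,0],[0,0,0],[0,0,0]],"yaw":[0,0,0,0,0,0]}' 80
python3 -m inch '{"dp":[[-5,0,0],[-10,0,0],[-20,0,0],[-25,0,0],[-30,0,0],[-30,0,0],[-25,0,0],[-15,0,0],[0,0,0],[0,0,0]],"yaw":[0,0,0,0,0,0,0,0,0,0]}'
python3 - <<'E'
from rig import bot
import cv2,pickle
d={n:bot.capture(n) for n in("wrist","top","scene")};pickle.dump(d,open("j.pkl","wb"))
cv2.imwrite("pics/j.png",d["wrist"]["color"][:,:,::-1])
cv2.imwrite("pics/j2.png",d["scene"]["color"][:,:,::-1])
cv2.imwrite("pics/j3.png",cv2.resize(d["top"]["color"][140:270,220:480,::-1],None,fx=3,fy=3,interpolation=cv2.INTER_CUBIC))
s=bot.read_state();print(s['position'],s['force'],s['opening'])
E
```

```text
time_s: 9.5
position: [0.4786, 0.3035, 0.0482]
tcp_rot: [[0.0, 0.707, -0.707], [0.0, -0.707, -0.707], [-1.0, 0.0, -0.001]]
force: [-1.6, 0.2, 6.8]
opening: 0.525
time_s: 10.0
position: [0.4783, 0.3033, 0.0475]
tcp_rot: [[-0.0, 0.707, -0.707], [-0.0, -0.707, -0.707], [-1.0, -0.0, 0.0]]
force: [1.0, 0.3, -0.1]
opening: 0.874
time_s: 10.83
position: [0.4788, 0.3036, 0.2093]
tcp_rot: [[0.003, 0.707, -0.707], [0.001, -0.707, -0.707], [-1.0, 0.001, -0.003]]
force: [0.4, 0.2, -0.9]
opening: 0.914
[0.47740159 0.3029694  0.20659599] [ 0.0220629  -0.62604202 -0.15388113] 0.9164404697573184
```

View pics/j.png

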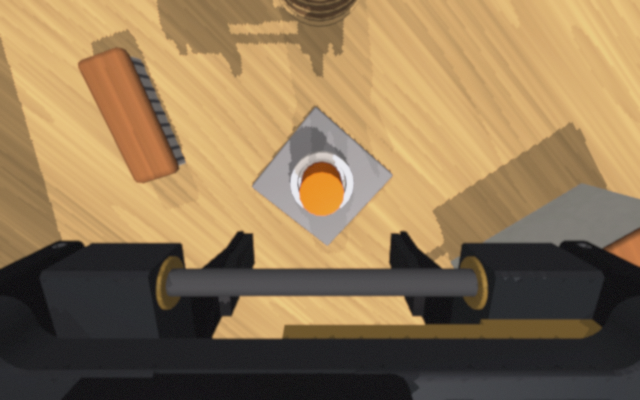

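View pics/j2.png

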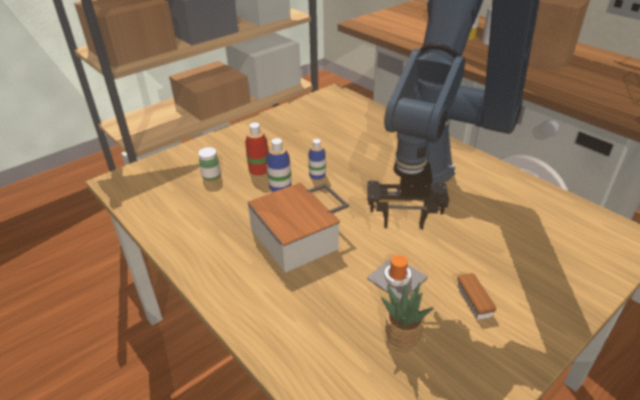

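View pics/j3.png

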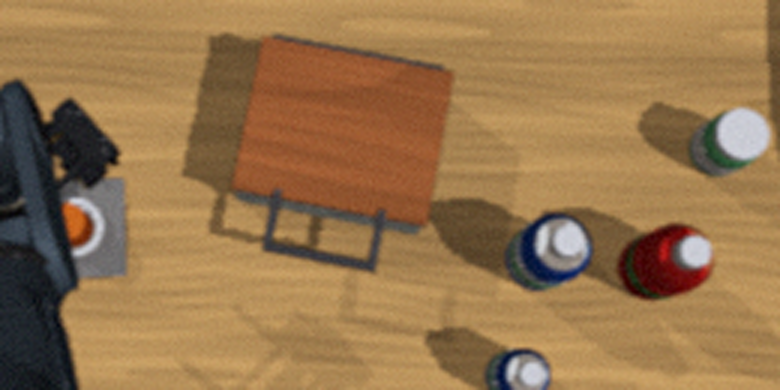

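The cap stands in the well upright and released, and the bottle with its bare neck is in place. I'll turn the jaws across the bar (36°) and move to a stand-off beside the bar's middle.

```bash
python3 -m inch '{"dp":[[-5,0,0],[-5,0,0],[0,0,0],[0,0,0],[0,0,0],[0,0,0],[0,0,15],[0,1,30],[0,1,32],[0,1,32],[0,1,32],[0,1,32],[0,1,32],[0,1,32],[0,1,32],[0,1,32],[0,0,32],[0,0,14],[0,0,0],[0,0,0]],"yaw":[-6,-6,-6,-6,-6,-6.3,0,0,0,0,0,0,0,0,0,0,0,0,0,0]}' 60
python3 - <<'E'
from rig import bot
import cv2,pickle
d={n:bot.capture(n) for n in("wrist","scene")};
s=bot.read_state();print(s['position'],s['tcp_rot'],s['opening'])
d["wrist2"]=bot.capture("wrist");pickle.dump(d,open("k.pkl","wb"))
cv2.imwrite("pics/k.png",d["wrist2"]["color"][:,:,::-1])
E
```

```text
time_s: 12.65
position: [0.4337, -0.0417, 0.2171]
tcp_rot: [[-0.002, 0.988, -0.156], [0.001, -0.156, -0.988], [-1.0, -0.002, -0.001]]
force: [-0.4, 1.1, -0.6]
opening: 0.688
[ 0.4340324  -0.04043689  0.21727055] [[-1.54550831e-03  9.88312561e-01 -1.52433243e-01]
 [ 8.54412819e-04 -1.52432064e-01 -9.88313582e-01]
 [-9.99998441e-01 -1.65768777e-03 -6.08841899e-04]] 0.6899390359219972
```

View pics/k.png

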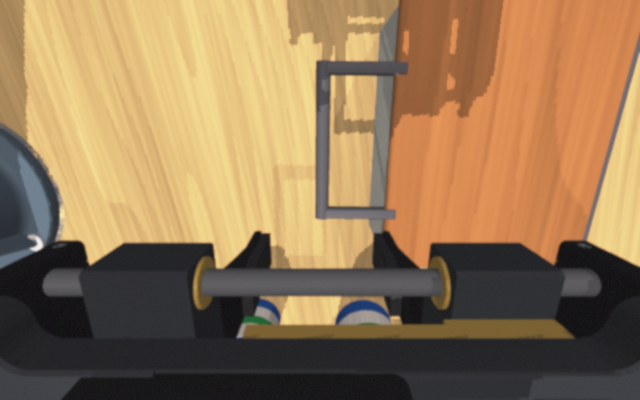

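The bar runs vertically at x≈322, y 62 to 217, parallel to the pads, and is nearly centred between the fingers (260 and 383).

Run:
```python
import pickle
from h import *
from rig import bot
np.set_printoptions(precision=4,suppress=True)
W=pickle.load(open("k.pkl","rb"))["wrist2"];s=bot.read_state();p=s['position'];R=s['tcp_rot']
g=cv2.cvtColor(W["color"],cv2.COLOR_RGB2HSV)
for r in (90,120,150,180,200):print(r,[i for i in range(300,350) if g[r,i,1]<75 and g[r,i,2]<150][:1],[i for i in range(300,350) if g[r,i,1]<75 and g[r,i,2]<150][-1:])
A=plane(W,(322.5,69),.104);B=plane(W,(322,212),.104);m=(A+B)/2
print(A,B,np.linalg.norm(A-B),"angle",np.degrees(np.arctan2(*(A-B)[[0,1]])))
print("mid",m,"tool delta",R.T@(m-p)*1e3)
```

```text
90 [317] [329]
120 [317] [328]
150 [316] [328]
180 [316] [327]
200 [316] [327]
[0.451  0.0674 0.104 ] [ 0.4324 -0.0505  0.104 ] 0.11934800681612807 angle 8.969913209703702
mid [0.4417 0.0085 0.104 ] tool delta [113.4067   0.187  -49.148 ]
```

```bash
python3 -m inch '{"dp":[[0,0,-15],[0,0,-20],[0,0,-14],[15,0,0],[25,0,0],[25,0,0],[20,0,0],[15,0,0],[8,0,0],[5,0,0],[0,0,0],[0,0,0]],"yaw":[0,0,0,0,0,0,0,0,0,0,0,0]}' 45
python3 - <<'E'
from rig import bot
import cv2
c=bot.capture("wrist");cv2.imwrite("pics/l.png",c["color"][:,:,::-1]);s=bot.read_state();print(s['position'],s['force'],s['opening'])
E
```

```text
time_s: 13.8
position: [0.4425, 0.0078, 0.105]
tcp_rot: [[0.001, 0.989, -0.151], [-0.0, -0.151, -0.989], [-1.0, 0.001, 0.0]]
force: [0.6, 0.6, -0.5]
opening: 0.519
[0.44272684 0.00758758 0.10535195] [0.60667002 0.31029817 0.15557364] 0.5121812297654013
```

View pics/l.png

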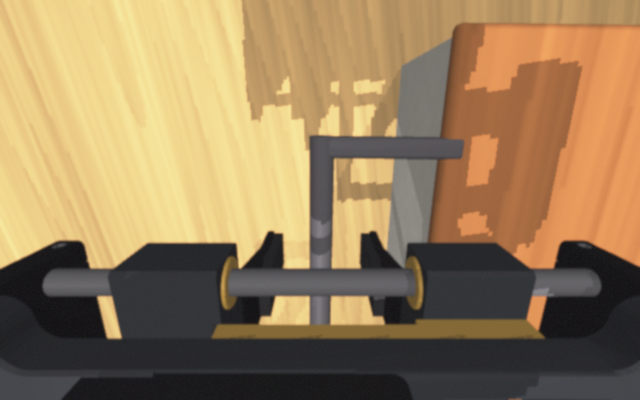

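The bar sits centred between the fingers (about 320, between 275 and 368). Closing.

```bash
python3 -m inch '{"dp":[[1,0,0],[0,0,0],[0,0,0],[0,0,0],[0,0,0],[0,0,0],[0,0,0],[0,0,0],[0,0,0]],"yaw":[0,0,0,0,0,0,0,0,0]}' 4
```

```text
time_s: 14.6
position: [0.4419, 0.0075, 0.1038]
tcp_rot: [[-0.001, 0.988, -0.152], [0.0, -0.152, -0.988], [-1.0, -0.001, -0.0]]
force: [-0.9, -0.2, 3.4]
opening: 0.13
```

```bash
python3 -m inch '{"dp":[[-4,0,0],[-8.6,0.3,0],[-12.5,1,0],[-12.4,1.7,0],[-12.4,2.2,0],[-12.2,3,0],[-12.1,3.5,0],[-11.8,4.2,0],[0,0,0],[0,0,0]],"yaw":[0,0,0,0,0,0,0,0,0,0]}'
python3 - <<'E'
from rig import bot
import cv2
c=bot.capture("scene");cv2.imwrite("pics/m.png",cv2.resize(c["color"][80:280,190:450,::-1],None,fx=3,fy=3));s=bot.read_state();print(s['position'],s['force'],s['opening'])
E
```

```text
time_s: 15.43
position: [0.4569, 0.005, 0.19]
tcp_rot: [[-0.001, 0.989, -0.151], [-0.0, -0.151, -0.989], [-1.0, -0.001, 0.001]]
force: [-1.9, -2.2, -0.8]
opening: 0.13
[0.45673098 0.00503994 0.1895023 ] [-3.91434466 -2.3305838  -0.61200878] 0.12411441149328954
```

View pics/m.png

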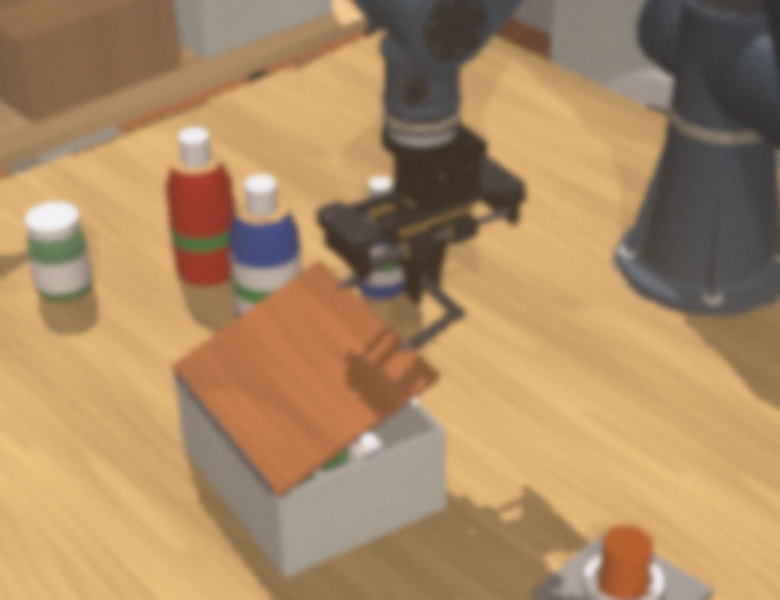

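The lid is opening, forces are low and the cap is still in the well. Continuing the arc to 45°.

```bash
python3 -m inch '{"dp":[[-11.6,4.8,0],[-11.4,5.5,0],[-11,6,0],[-10.7,6.5,0],[-10.4,7.1,0],[-9.9,7.7,0],[-9.6,8.1,0],[-9.1,8.7,0],[0,0,0],[0,0,0],[0,0,0],[0,0,0]],"yaw":[0,0,0,0,0,0,0,0,0,0,0,0]}'
python3 - <<'E'
from rig import bot
import cv2,numpy as np
d={n:bot.capture(n) for n in("scene","top","wrist")}
cv2.imwrite("pics/n.png",cv2.resize(d["scene"]["color"][80:280,190:450,::-1],None,fx=3,fy=3))
cv2.imwrite("pics/n2.png",np.vstack([d["top"]["color"][100:300,100:500,::-1],d["wrist"]["color"][::2,::2,::-1][:, :].copy().repeat(1,0) if 0 else cv2.resize(d["wrist"]["color"][:,:,::-1],(400,250))]))
s=bot.read_state();p=s['position'];print(p,s['force'],s['opening'],s['qvel'])
z=p[2]-.104;print("angle from z",np.degrees(np.arcsin(z/.24)),"from fwd",np.degrees(np.arccos(1-np.linalg.norm(p[:2]-[.4418,.0080])/.24)))
E
```

```text
time_s: 16.48
position: [0.5067, -0.0031, 0.2726]
tcp_rot: [[-0.012, 0.989, -0.15], [-0.0, -0.15, -0.989], [-1.0, -0.012, 0.002]]
force: [-11.8, -2.4, 7.7]
opening: 0.124
[ 0.50669087 -0.00309631  0.27256402] [-10.96427852  -2.69596844   8.93424548] 0.12256370706950846 [ 0.06383166  0.02721778 -0.00705947 -0.13712846 -0.06348607 -0.02239856]
angle from z 44.6158553084403 from fwd 43.47315548577831
```

View pics/n.png

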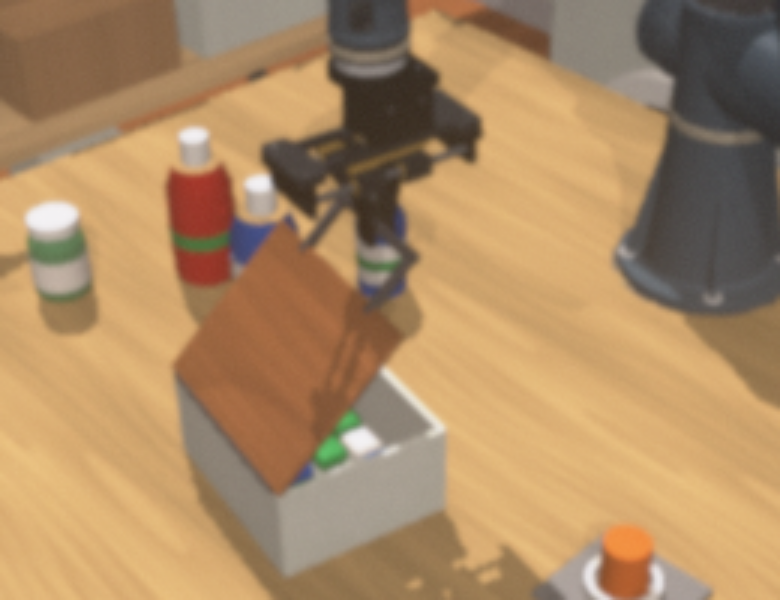

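View pics/n2.png

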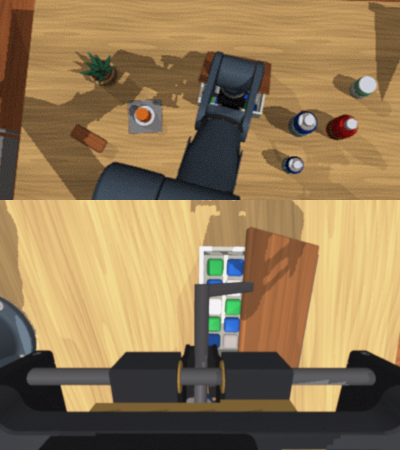

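Tool pose gives about 44.6°. There is a mild outward radial load (about 12 N), so I'll relieve it slightly, settle, and check the lid angle from the image.

```bash
python3 -m inch '{"dp":[[-0.6,-0.6,0],[-0.5,-0.4,0],[0,0,0],[0,0,0],[0,0,0],[0,0,0]],"yaw":[0,0,0,0,0,0]}'
python3 - <<'E'
from rig import bot
from h import *
np.set_printoptions(precision=4,suppress=True)
S=bot.capture("scene");cv2.imwrite("pics/o.png",cv2.resize(S["color"][130:260,235:365,::-1],None,fx=4.5,fy=4.5,interpolation=cv2.INTER_CUBIC))
cv2.imwrite("pics/o2.png",S["color"][:,:,::-1])
s=bot.read_state();p=s['position'];print(s['time_s'],p,s['force'],s['opening'])
print(np.degrees(np.arcsin((p[2]-.104)/.24)))
# candidate corners: front-left upper corner for angles
w=np.array([.152,.988,0]);f=np.array([.988,-.152,0]);H=np.array([.4418,.008,.104])+.24*f
for a in(35,40,45,50,55):
    t=np.radians(a);u=-f*np.cos(t)+np.array([0,0,np.sin(t)]);n=f*np.sin(t)+np.array([0,0,np.cos(t)])
    print(a,[((proj(S,H+.182*u+.004*n+k*w)-[235,130])*4.5).round() for k in(.113,-.113)],[((proj(S,H+.24*u+k*w)-[235,130])*4.5).round() for k in(.06,-.06)])
E
```

```text
time_s: 17.13
position: [0.5075, -0.0032, 0.2736]
tcp_rot: [[-0.008, 0.989, -0.151], [-0.001, -0.151, -0.989], [-1.0, -0.008, 0.002]]
force: [-6.8, -2.2, 3.2]
opening: 0.124
17.1833 [ 0.5075 -0.0032  0.2735] [-6.3739 -2.1972  3.8523] 0.12332730815770022
44.940327341952546
35 [array([425., 293.]), array([238., 120.])] [array([446., 182.]), array([344.,  95.])]
40 [array([411., 281.]), array([224., 109.])] [array([428., 166.]), array([326.,  78.])]
45 [array([395., 272.]), array([208.,  99.])] [array([408., 152.]), array([306.,  64.])]
50 [array([377., 264.]), array([191.,  90.])] [array([386., 139.]), array([284.,  51.])]
55 [array([358., 258.]), array([172.,  83.])] [array([361., 130.]), array([259.,  41.])]
```

View pics/o.png

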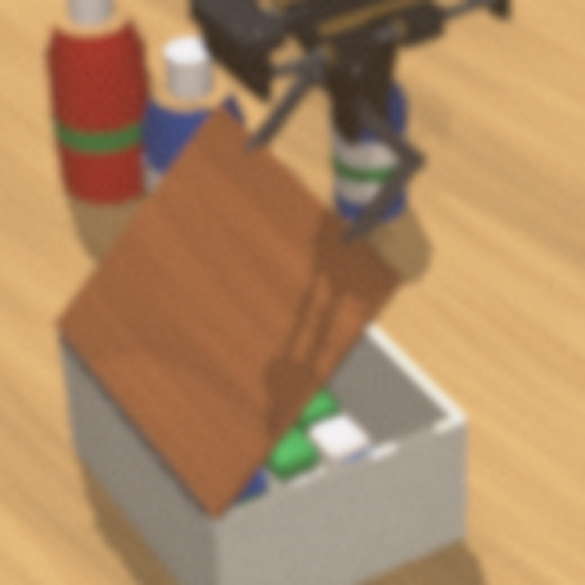

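Run:
```python
from rig import bot
from h import *
S=bot.capture("scene")
w=np.array([.152,.988,0]);f=np.array([.988,-.152,0]);H=np.array([.4418,.008,.104])+.24*f
for a in(40,43,45,47,50):
    t=np.radians(a);u=-f*np.cos(t)+np.array([0,0,np.sin(t)]);n=f*np.sin(t)+np.array([0,0,np.cos(t)])
    for k in(.113,-.113):
        q=[(proj(S,H+r*u+.004*n+k*w)-[235,130])*4.5 for r in(0,.184)];print(a,k,q[0].round(),(q[1]-q[0]).round(),end=' ')
    print()
s=bot.read_state();print(s['time_s'],s['force'],s['position'],s['opening'])
```

```text
40 0.113 [214. 517.] [ 199. -238.] 40 -0.113 [ 49. 322.] [ 176. -216.] 
43 0.113 [214. 517.] [ 189. -245.] 43 -0.113 [ 49. 322.] [ 167. -222.] 
45 0.113 [214. 518.] [ 183. -249.] 45 -0.113 [ 49. 322.] [ 161. -226.] 
47 0.113 [214. 518.] [ 176. -252.] 47 -0.113 [ 49. 323.] [ 154. -230.] 
50 0.113 [214. 518.] [ 165. -257.] 50 -0.113 [ 49. 323.] [ 143. -235.] 
17.2333 [-7.77612595 -2.82336507  2.92490506] [ 0.50750034 -0.00324793  0.27354346] 0.12712817864626813
```

View pics/o2.png

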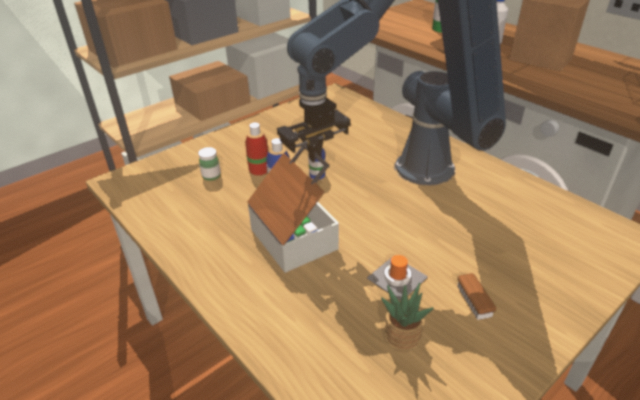

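The edge slopes hint at about 42°, while the tool pose says 44.9°. I'll get a better independent measure: line fit of the lid edges, and bar corner triangulated from wrist and scene.

Run:
```python
from rig import bot
from h import *
import pickle
d={n:bot.capture(n) for n in("scene","wrist")};pickle.dump(d,open("q.pkl","wb"))
a=cv2.resize(d["scene"]["color"][140:230,275:345,::-1],None,fx=5,fy=5,interpolation=cv2.INTER_CUBIC)
b=cv2.resize(d["wrist"]["color"][50:275,270:495,::-1],(450,450),interpolation=cv2.INTER_CUBIC)
cv2.imwrite("pics/q.png",np.hstack([a,b]))
S=d["scene"];g=cv2.cvtColor(S["color"],cv2.COLOR_RGB2HSV)
# wood lid mask
m=cv2.inRange(g,(0,110,60),(14,255,190));M=np.zeros_like(m);M[150:250,245:330]=m[150:250,245:330]
ct=max(cv2.findContours(M,0,1)[0],key=cv2.contourArea)
mm=np.zeros_like(m);cv2.drawContours(mm,[ct],-1,255,1)
ys,xs=np.nonzero(mm)
def fit(p0,p1):
    p0,p1=np.array(p0,float),np.array(p1,float);dv=(p1-p0);L=np.linalg.norm(dv);dv/=L
    q=np.c_[xs,ys]-p0;t=q@dv;e=q@[-dv[1],dv[0]];k=(t>.12*L)&(t<.88*L)&(abs(e)<3.5)
    l=cv2.fitLine(np.c_[xs,ys][k].astype(np.float32),cv2.DIST_HUBER,0,.01,.01).ravel();return k.sum(),np.degrees(np.arctan2(abs(l[1]),abs(l[0])))
o=np.array([235,130])
print("left",fit(np.array((215,517))/4.5+o,np.array((402,285))/4.5+o),"right",fit(np.array((60,320))/4.5+o,np.array((222,108))/4.5+o))
```

```text
left (np.int64(40), np.float32(51.692783)) right (np.int64(35), np.float32(51.57158))
```

View pics/q.png

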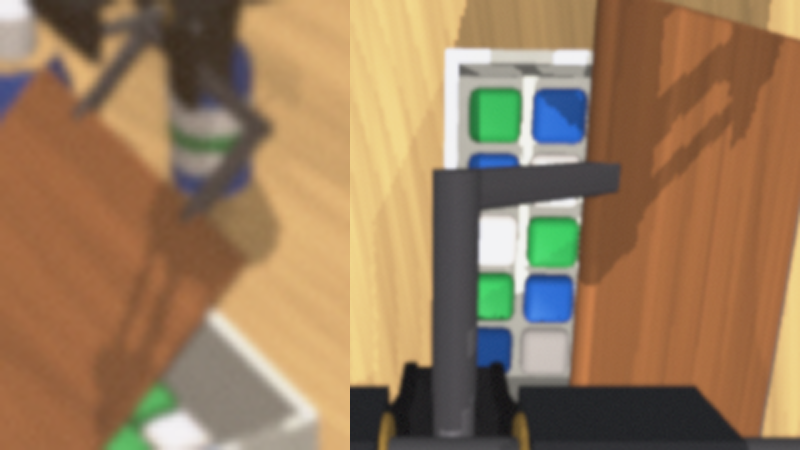

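Run:
```python
import pickle
from h import *
np.set_printoptions(precision=4,suppress=True)
d=pickle.load(open("q.pkl","rb"));S,W=d["scene"],d["wrist"]
sc=(262/5+275,129/5+140);wr=(322.5,144)
print(tri([(S,sc),(W,wr)]))
w=np.array([.152,.988,0]);f=np.array([.988,-.152,0]);B0=np.array([.4418,.008,.104]);H=B0+.24*f
print("closed-ref bias: scene proj of closed bar left corner",proj(d["scene"],B0+.06*w),"observed ~",(630/4+190,380/4+110), "right",proj(S,B0-.06*w),(541/4+190,302/4+110))
for a in(38,40,42,44,45,46,48):
    t=np.radians(a);u=-f*np.cos(t)+np.array([0,0,np.sin(t)]);P=H+.24*u+.06*w
    # front edge upper corners of lid in wrist
    n=f*np.sin(t)+np.array([0,0,np.cos(t)])
    dep=(np.linalg.inv(W["pose"])@np.r_[P,1])[2]
    print(a,"scene",proj(S,P),"wrist",proj(W,P),"barwidth",W["intrinsics"][0,0]*.012/dep,"armlen dx",proj(W,H+.19*u+.06*w))
print(sc,wr)
```

```text
(array([0.5166, 0.058 , 0.2659]), [np.float64(0.000582192719888084), np.float64(0.0005821927198878837)])
closed-ref bias: scene proj of closed bar left corner [346.4459 204.7585] observed ~ (347.5, 205.0) right [324.512  184.7934] (325.25, 185.5)
38 scene [331.8513 168.2701] wrist [293.3778 141.9478] barwidth 22.06757544847941 armlen dx [359.4747 137.1674]
40 scene [330.2137 166.8687] wrist [302.2319 143.2229] barwidth 22.94949251490925 armlen dx [367.0958 137.8861]
42 scene [328.4916 165.5384] wrist [312.2831 144.5638] barwidth 23.87659723693394 armlen dx [375.3836 138.6221]
44 scene [326.6862 164.2818] wrist [323.6315 145.972 ] barwidth 24.8498970844475 armlen dx [384.3618 139.3741]
45 scene [325.7525 163.682 ] wrist [329.8245 146.7016] barwidth 25.354090213351245 armlen dx [389.1165 139.7555]
46 scene [324.7985 163.1017] wrist [336.3812 147.4484] barwidth 25.870042936277763 armlen dx [394.0515 140.1404]
48 scene [322.83   162.0006] wrist [350.6392 148.9933] barwidth 26.93722613885137 armlen dx [404.4709 140.9192]
(327.4, 165.8) (322.5, 144)
```

Image estimates: triangulated bar height gives 42.4°, the wrist bar position about 43.8°, edge slopes about 42°, the tool 44.9°. The bar probably sits a few mm lower in the pads. I'll nudge up a little to centre the estimates on 45°, which also relieves the radial load.

```bash
python3 -m inch '{"dp":[[-2,1,0],[-2.5,1.5,0],[0,0,0],[0,0,0],[0,0,0],[0,0,0],[0,0,0],[0,0,0]],"yaw":[0,0,0,0,0,0,0,0]}'
python3 - <<'E'
from rig import bot
from h import *
d={n:bot.capture(n) for n in("scene","wrist")}
import pickle;pickle.dump(d,open("r.pkl","wb"))
a=cv2.resize(d["scene"]["color"][140:230,275:345,::-1],None,fx=5,fy=5,interpolation=cv2.INTER_CUBIC)
b=cv2.resize(d["wrist"]["color"][50:275,270:495,::-1],(450,450),interpolation=cv2.INTER_CUBIC)
cv2.imwrite("pics/r.png",np.hstack([a,b]))
s=bot.read_state();p=s['position'];print(s['time_s'],p,s['force'],s['opening'],np.degrees(np.arcsin((p[2]-.104)/.24)))
E
```

```text
time_s: 18.0
position: [0.5121, -0.004, 0.2785]
tcp_rot: [[-0.003, 0.989, -0.151], [-0.001, -0.151, -0.989], [-1.0, -0.003, 0.002]]
force: [-4.1, -4.4, 0.9]
opening: 0.127
18.1 [ 0.51209891 -0.00398744  0.27845429] [-3.38845346 -4.22066179  0.84696323] 0.1250190128794741 46.62654042484218
```

View pics/r.png

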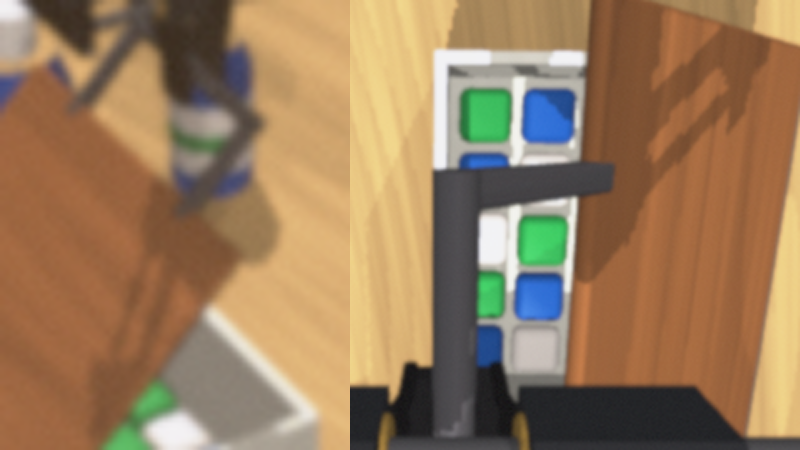

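The forward travel of the grip now gives 45.3°, the height gives 46.6°, and the images about 44°. All are within tolerance and the load is low. A last steadiness check, then I'll hand in.

```bash
python3 -m inch '{"dp":[[0,0,0],[0,0,0],[0,0,0],[0,0,0],[0,0,0],[0,0,0],[0,0,0],[0,0,0],[0,0,0],[0,0,0]],"yaw":[0,0,0,0,0,0,0,0,0,0]}'
python3 - <<'E'
from rig import bot
from h import *
import pickle
d=pickle.load(open("r.pkl","rb"));x=tri([(d["scene"],(257/5+275,125.5/5+140)),(d["wrist"],(322.5,144))]);print(x,np.degrees(np.arcsin((x[0][2]-.104)/.24)))
print(bot.hand_in())
E
```

```text
time_s: 18.93
position: [0.5121, -0.004, 0.2784]
tcp_rot: [[-0.003, 0.989, -0.151], [-0.001, -0.151, -0.989], [-1.0, -0.003, 0.002]]
force: [-4.1, -3.5, 0.6]
opening: 0.127
(array([0.52067941, 0.05757961, 0.26988764]), [np.float64(0.0012799326919460843), np.float64(0.0012799326919457562)]) 43.72505568253043
the job is handed in; nothing more can be done
None
```

I lifted the orange cap off the larger blue bottle and stood it mouth down in the holder's well, then let go. I then raised the bin's lid by its bar and handed in at about 19 s, still gripping it near 45°.

- **Cap, bottle and bystanders:** after release, the pictures showed the cap upright in the well and the bottle standing where it was. The plant, jar and brush were never touched. I took no full-scene picture after the final small nudge of the lid.
- **Lid angle:** my last checks differed by about 3° but all fall within the 5° tolerance. The height of the grip gave 46.6°, its forward travel 45.3°, and triangulating the bar from two cameras 43.7°. The slopes of the lid's edges read about 41 to 42° before the final nudge of roughly 1.5°, and I did not measure them again. The bar probably sits a few millimetres below the grasp point in the pads.
- **Steadiness:** the grip held still over the last 0.8 s, with about 5 N on the wrist. The highest force I read was about 14 N, when setting the cap down.

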